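# Level the gel-casting table with a wedge

## Robot

A 6-joint arm with a two-finger parallel gripper is mounted at the origin on a cart in front of the work surface, level with it; the furniture and walls round the work are solid. World frame = base frame: x ahead of the robot, y to its left, z up, the work surface at z = 0. Lengths are in m, angles in degrees, forces in N, time in s.
With the tool pointing down it reaches from about 0.325 to 0.85 m from the base axis. Payload 15.5 kg.
Tool frame: the origin (TCP) lies midway between the tips of the shut fingers; the grasp point (between the pads) lies 19 mm behind it; z points along the fingers, y is the line along which they close (so a half turn about z gives the same grasp; the last joint's range is limited). The gripper opens to 91 mm and grips with 3 to 60 N. Pads are 32 mm wide; open, the fingers measure 118 mm over their backs; the gripper's body (76 mm by 178 mm) begins 60 mm behind the grasp point.
Start: joints at [-81.561, 28.281, 77.091, -0, 74.628, -5.472], TCP at [0.15, -0.607, 0.214] pointing down, gripper open.
Joint ranges: [-166.48, 166.48], [-47.26, 123.95], [12.59, 153.08], [-70.14, 250.14], [6.76, 159.57], [-176.63, 176.63]. Speed limits (degrees/s): [108.29, 108.29, 147.25, 172.46, 172.46, 172.46].

## Interface

Orientations are given as a 3x3 rotation matrix whose columns are the frame's x, y, z axes.
In Python, from bench import ctrl gives the robot as it stands. The module is installed in compiled form; this text tells all that it offers. Calls block until the motion is done:
- ctrl.goto(position, orientation): joint-space move of the TCP to a pose.
- ctrl.move_l(position, vel=0.15, ori=None, contact_N=None): straight line of the TCP; ori=None keeps the orientation; vel is the mean speed in m/s. With contact_N (N) it stops when the force on the tool has changed by that much, and returns True; else False.
- ctrl.movej(angles): joint-space move.
- ctrl.command_gripper(opening): opening from 0.0 (shut) to 1.0 (fully open); the grip force is fixed at half the most; returns when the fingers have stopped.
- ctrl.sleep(seconds).
- ctrl.ik(position, orientation): joint angles nearest the present ones, or None.
- ctrl.read_camera(name): name is "scene" or "top"; returns the picture (384x512x3 uint8, blue, green, red); there is no depth.
- ctrl.camera_params(name): a dict with "fx", "fy", "cx", "cy" (pixels), "pose" (4x4, takes a point from camera to world coordinates). Camera axes: x right, y up, looking along -z (the intrinsics and any distortion apply to the point x, -y, -z); pixel columns grow to the right and rows downward; lengths in m; the calibration is good to about 2 mm. A picture is of the moment at which its call begins. camera_params takes no time and is no camera call.
A pose or a line that the arm cannot do raises ctrl.MotionError and nothing moves.
- ctrl.sign_off(): hands the job in; it is judged then, once.
Readings, each from a call of its own:
- ctrl.current_t(): time.
- ctrl.current_q(): joint angles.
- ctrl.current_dq(): joint speeds.
- ctrl.current_effort(): joint torques, N m.
- ctrl.current_tool_pos(): TCP position.
- ctrl.current_eef_rot(): TCP orientation.
- ctrl.current_contact_force(): force on the tool from outside, world axes, zero at the start.
- ctrl.current_wrist_torque(): the same for the moment, N m.
- ctrl.current_grip_width(): opening from 0.0 (shut) to 1.0 (fully open).
- ctrl.current_grasp_force(): force on a finger pad.
Only numpy, scipy, OpenCV 4.12 (cv2) and the standard library are available. Lean on these libraries where they do the work, as an engineer would, in place of code of your own. Each camera call takes 0.05 s, during which the arm holds its last target. There are 200 camera calls.

## Task

The plate of the levelling table has sunk at its front edge. Pick up the tapered wedge (not the flat spacer bar), slide its thin end under the plate's front foot and push it in until the plate sits level against its stops and the wedge is tight; do not force it past that. Raise the plate with the wedge only, then let go and leave everything else where it is.

Things in the scene. Friction and masses are not known exactly. Their poses are not given: they have to be found in the camera images.
- stand: Levelling table, fixed to the bench, 226 mm wide and 200 mm deep, grey frame. Origin on the bench under its middle; its x axis points from the open front (robot side) to the hinge at the back, y to the left, z up. At the front it is open between two side rails (inner faces at y = +-93 mm, 12 mm high); on each side, at x = -55 mm, a stop post 53 mm high hooks over the plate.
- plate (a joint): Tilt of the steel plate about its hinge (stand x = 88 mm, z = 34 mm), rad: 0 = level, against the upper stops; 0.06 = front edge sunk all the way, as at the start. 0.4 kg; it sinks by its own weight (about 3 N at the foot).
- plate_edge (a point): Middle of the plate's top front edge (stand x = -84 mm, 38 mm above the bench when level). The plate is 164 x 184 x 8 mm with a rim 8 mm high at the sides and back and a round spirit level on top; level, its underside is 30 mm above the bench.
- foot_mark (a point): Point on the bench under the plate's front foot (stand x = -70 mm, y = 0), a rounded bar 16 mm wide and 12 mm thick. Its screw is turned out differently each time, unmeasured: underside 14 to 19 mm above the bench when level, 5 to 10 mm when sunk. So the wedge goes in by a different length each time, and must be felt.
- wedge: Bare aluminium wedge (friction about 0.6), 136 x 24 mm, 0.12 kg, lying flat. Origin on its underside below the middle of the upright grip tab (24 x 24 mm, top 40 mm up) at its thick end; x points from the tab to the thin end, z up. The tapered top falls evenly from 20 mm at x = 37 mm to 3 mm at x = 122 mm. Holds by friction when let go.
- wedge_tip (a point): Middle of the wedge's thin edge on its underside, wedge x = 124 mm. Sliding and raising the plate takes a few N (more if the wedge is also pressed down on the bench); once the plate meets its stops the push climbs 2 to 4 N with every mm. About 12 N along the wedge is right. The plate is spoiled if the foot bears on the wedge with over 18 N (a push of 18 N or more, or lifting the tab).
- spacer: Bare aluminium flat bar with the same tab and outline as the wedge, but an even 14 mm thick. Not to be used; leave it where it lies. Same axes as the wedge. The two change places.
- tape: Roll of tape lying flat, 66 mm across, 19 mm high; origin under its middle. Leave it alone.
- dropper_a: Dropper bottle, 22 mm across, 62 mm high; origin under its middle. Leave it alone.
- dropper_b: Dropper bottle, 22 mm across, 62 mm high; origin under its middle. Leave it alone.
Mind the look-alikes: they are no part of the job. What is shaped like the wedge but pink is not meant.

How it is judged (in metres and radians):
On the way, in this order (a step that is already met when the one before it is completed fails the run):
1. the wedge's thin end is under the foot, the plate still sunk (x of wedge_tip in the frame of stand above -0.068 m and y of wedge_tip in the frame of stand between -0.02 and 0.02 m and height (world z) of wedge below 0.006 m and value of joint plate above 0.035 rad), for 0.1 s.
2. the wedge has raised the plate level (value of joint plate below 0.004 rad and contact force between wedge and plate above 4 N), for 0.1 s.
At the end, for the whole second after the job is handed in: The plate is level (within 0.004 rad of its stops), the wedge lies on the bench at rest under the foot, tight enough to bear more than 4 N from it, and the gripper has let go (all of step 2 and height (world z) of wedge below 0.006 m and linear speed of wedge below 0.01 m/s); the robot touches nothing.
It fails at once if the foot bore on the wedge with more than 18 N (contact force between wedge and plate above 18 N).
It fails at once if the robot pushed or lifted the plate itself (contact force between the arm and plate above 5 N).
It fails at once if the gripper pushed or lifted the plate itself (contact force between the fingers and plate above 5 N).
It fails at once if the flat spacer bar was moved (distance of spacer from where it was at the start of the episode above 0.03 m).
It fails at once if the tape or a dropper bottle was moved (distance of any of tape, dropper_a, dropper_b from where it was at the start of the episode above 0.03 m).
It also fails if it takes over 69 s, if anything falls off the work surface, if the arm or the gripper's body presses on something with over 40 N, if the wrist force passes 120 N, or if a joint passes its speed limit or range.

## Working session

There is one attempt and no reset: what is moved stays moved. The work goes in short steps, each a Python script; the robot and the scene stay as the last script left them, time stands still between calls to the robot, and variables do not carry over. Pictures are saved under pics/ and viewed, at most 10 in all, crops included, and the job is handed in when it is done.

```bash
mkdir -p pics
python3 - <<'E'
from bench import ctrl
import cv2,numpy as np
for n in("scene","top"):
    im=ctrl.read_camera(n); cv2.imwrite(f"pics/{n}0.png",im); np.save(f"{n}0.npy",im)
    p=ctrl.camera_params(n); print(n,{k:(np.round(v,4).tolist()) for k,v in p.items() if not isinstance(v,str)})
print(ctrl.current_t())
E
```

```text
scene {'fx': 451.9096, 'fy': 451.9096, 'cx': 259.3459, 'cy': 183.5577, 'pose': [[-0.7685, 0.3044, -0.5628, -0.0863], [-0.6395, -0.3349, 0.692, 0.8198], [0.0222, 0.8917, 0.452, 0.6254], [0.0, 0.0, 0.0, 1.0]]}
top {'fx': 370.9753, 'fy': 370.9753, 'cx': 256.9205, 'cy': 199.2259, 'pose': [[-0.0299, 0.9982, -0.0514, 0.5202], [-0.9995, -0.0305, -0.0111, -0.0126], [-0.0126, 0.051, 0.9986, 1.2498], [0.0, 0.0, 0.0, 1.0]]}
0.1
```

View pics/scene0.png

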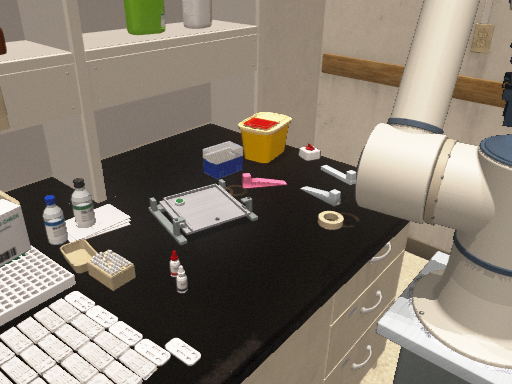

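View pics/top0.png

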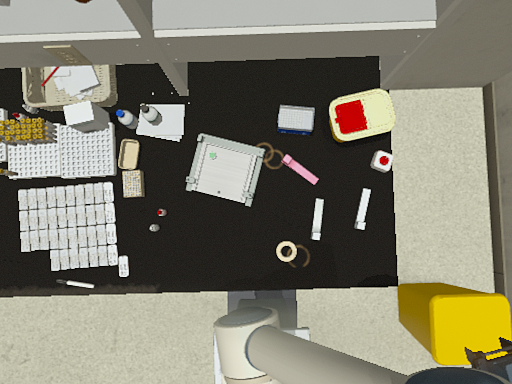

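The scene view shows the stand near (205,208), the pink decoy at (262,182), and two bars near (322,196) and (338,174). In the top view the stand is at (226,170) and the bars are at (318,219) and (362,209). I'll zoom in on the bars and the stand.

Run:
```python
import cv2,numpy as np
s=np.load("scene0.npy");t=np.load("top0.npy")
a=cv2.resize(s[155:215,290:370],(800,600),interpolation=cv2.INTER_CUBIC)
cv2.imwrite("pics/c1.png",a)
b=cv2.resize(t[125:275,180:380],(800,600),interpolation=cv2.INTER_CUBIC)
cv2.imwrite("pics/c2.png",b)
```

```text
(no output)
```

View pics/c1.png

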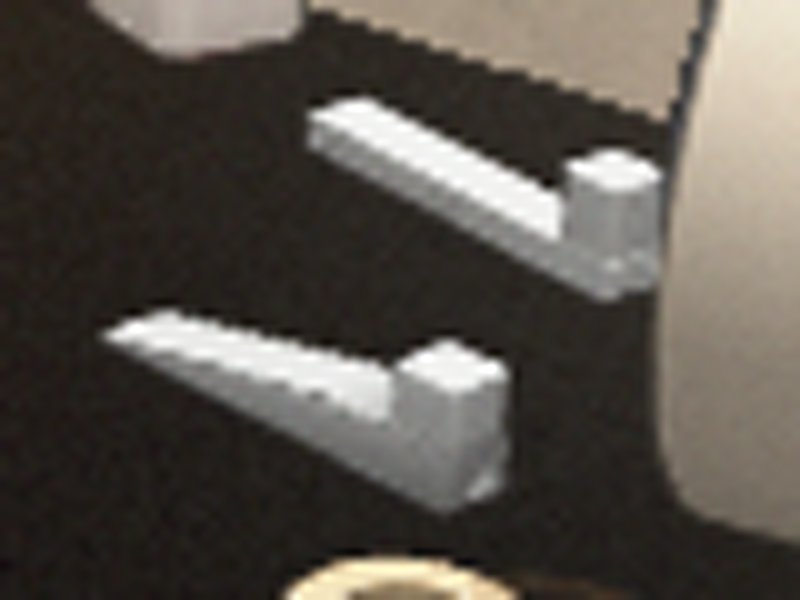

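View pics/c2.png

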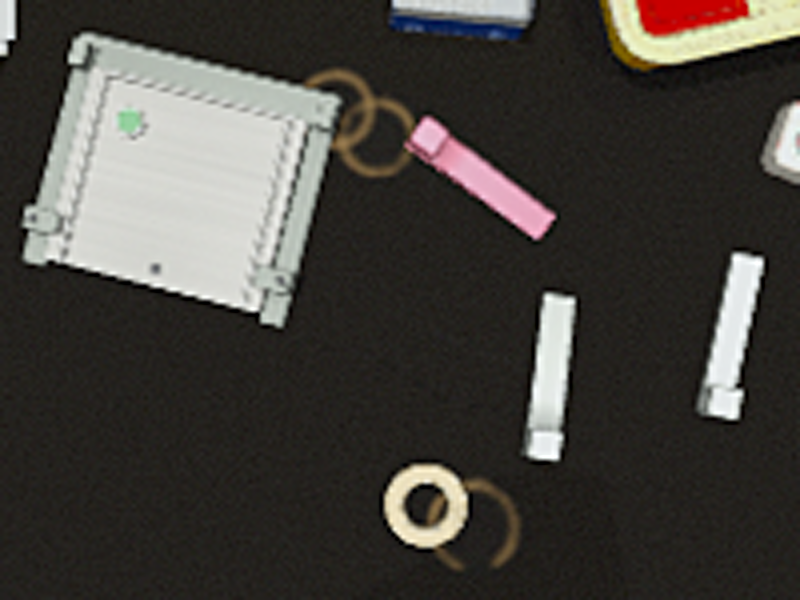

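The front bar in the scene crop tapers, from its tab top at (450,365) to its thin end at about (138,325). It is therefore the wedge, which in the top crop has its tab at (545,445) and tip at (560,294). The rear bar is the flat spacer. The stand's front rail ends are at (22,260) and (285,327) in the top crop, and the foot screw is at (155,268). Next I'll cast rays through these pixels.

```bash
cat > h.py <<'E'
from bench import ctrl
import numpy as np
def ray(cam,uv,z):
    p=ctrl.camera_params(cam);T=np.array(p["pose"])
    d=T[:3,:3]@np.array([(uv[0]-p["cx"])/p["fx"],-(uv[1]-p["cy"])/p["fy"],-1]);o=T[:3,3]
    return o+d*(z-o[2])/d[2]
def top(u,v,z): return ray("top",((u+.5)/4-.5+180,(v+.5)/4-.5+125),z)
def scn(u,v,z): return ray("scene",((u+.5)/10-.5+290,(v+.5)/10-.5+155),z)
E
python3 - <<'E'
from h import *
np.set_printoptions(precision=4,suppress=True)
tt=top(546,444,.04);tp=top(560,294,.003);print("wedge top cam",tt,tp,np.linalg.norm((tp-tt)[:2]),"yaw",np.degrees(np.arctan2(*(tp-tt)[1::-1])))
tt=scn(450,366,.04);tp=scn(138,324,.003);print("wedge scene",tt,tp,np.linalg.norm((tp-tt)[:2]),"yaw",np.degrees(np.arctan2(*(tp-tt)[1::-1])))
L=top(23,261,.012);R=top(284,327,.012);d=(L-R)[:2];print("rails",L,R,np.linalg.norm(d))
x=np.array([d[1],-d[0]])/np.linalg.norm(d);print("yaw rails",np.degrees(np.arctan2(x[1],x[0])),"origin",(L+R)[:2]/2+.1*x)
L=top(64,263,.028);R=top(250,313,.028);d=(L-R)[:2];print("plate",np.linalg.norm(d))
x=np.array([d[1],-d[0]])/np.linalg.norm(d);print("yaw plate",np.degrees(np.arctan2(x[1],x[0])),"origin",(L+R)[:2]/2+.084*x)
s=top(155,268,.03);print("screw->origin",s[:2]+.07*x)
E
```

```text
wedge top cam [ 0.4584 -0.1876  0.04  ] [ 0.5816 -0.2095  0.003 ] 0.12509599818911227 yaw -10.05884548109398
wedge scene [ 0.4567 -0.1817  0.04  ] [ 0.5758 -0.2049  0.003 ] 0.12126743601536158 yaw -10.992946640277584
rails [0.6226 0.24   0.012 ] [0.5606 0.0228 0.012 ] 0.225848795319832
yaw rails -15.922061658730119 origin [0.6878 0.104 ]
plate 0.15952460463836937
yaw plate -16.781454279801604 origin [0.6759 0.1022]
screw->origin [0.6789 0.1071]
```

```bash
cat >> h.py <<'E'
def R(yaw,flip):
    a=np.radians(yaw+180*flip);c,s=np.cos(a),np.sin(a)
    return np.array([[c,s,0],[s,-c,0],[0,0,-1.]])
YS=-16.2;OS=np.array([.688,.104])
def st(x,y,z):
    a=np.radians(YS);return np.r_[OS+[np.cos(a)*x-np.sin(a)*y,np.sin(a)*x+np.cos(a)*y],z]
def rep(s=""):
    a=np.radians(YS);d=np.array(ctrl.current_tool_pos());e=d[:2]-OS
    F=np.array(ctrl.current_contact_force());c,s_=np.cos(a),np.sin(a)
    print(s,round(ctrl.current_t(),2),"stand xy mm",np.round(1e3*np.array([c*e[0]+s_*e[1],-s_*e[0]+c*e[1],d[2]]),1),"F",np.round([c*F[0]+s_*F[1],-s_*F[0]+c*F[1],F[2]],1),"grip",round(ctrl.current_grip_width(),3),round(ctrl.current_grasp_force(),1))
E
python3 - <<'E'
from h import *
import cv2
W=[.458,-.1855]
q=np.array(ctrl.current_q())
for f in(0,1):
    a=ctrl.ik([*W,.12],R(-10.4,f)); b=ctrl.ik(st(-235,0,.01)*0+st(-.235,0,.01),R(YS,f)); print(f,a is not None and np.round(a),b is not None and np.round(b))
f=0 if ctrl.ik([*W,.12],R(-10.4,0)) is not None and abs(ctrl.ik([*W,.12],R(-10.4,0))[5])<abs(ctrl.ik([*W,.12],R(-10.4,1))[5]) else 1
print("flip",f)
ctrl.goto([*W,.12],R(-10.4,f));
ctrl.move_l([*W,.010],vel=.08,contact_N=4);rep("down")
ctrl.command_gripper(0);rep("grip")
ctrl.move_l([*W,.07],vel=.08);rep("lift")
cv2.imwrite("pics/s1.png",cv2.resize(ctrl.read_camera("scene")[100:250,200:400],(800,600)))
E
```

```text
0 [-29.  25. 102.  -0.  53.  71.] [ 13.  36. 107.  -0.  37. 119.]
1 [ -29.   25.  102.   -0.   53. -109.] [ 13.  36. 107.  -0.  37. -61.]
flip 0
down 3.54 stand xy mm [-139.9 -342.2   10.4] F [ 0.2 -0.1  0.1] grip 0.997 0.0
grip 4.58 stand xy mm [-140.1 -342.2   10. ] F [ 0.3 -0.8  0.2] grip 0.263 29.9
lift 5.47 stand xy mm [-140.4 -342.1   69.7] F [-0.7  0.5 -1.8] grip 0.264 30.0
```

View pics/s1.png

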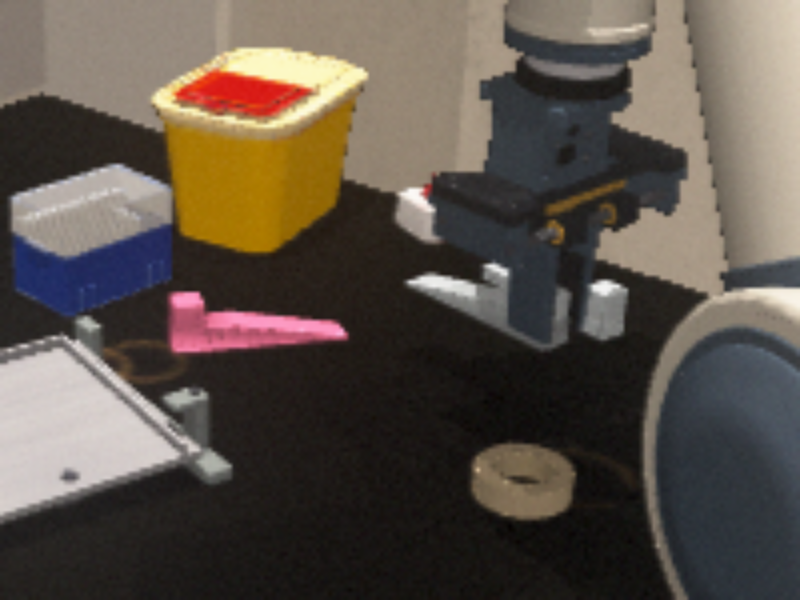

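The wedge is held level: its tip is at about (410,285) and the gripper closes on the tab. I'll carry it to the stand's front and set it down.

Run:
```python
from h import *
import cv2
p=np.array(ctrl.current_tool_pos());p[2]=.12
ctrl.move_l(p,vel=.15)
ctrl.goto(st(-.245,0,.12),R(YS,0))
ctrl.move_l(st(-.245,0,.02),vel=.1)
print(ctrl.move_l(st(-.245,0,.009),vel=.02,contact_N=2));rep("down")
cv2.imwrite("pics/t2.png",cv2.resize(ctrl.read_camera("top")[130:250,170:330],(800,600),interpolation=cv2.INTER_CUBIC))
cv2.imwrite("pics/s2.png",cv2.resize(ctrl.read_camera("scene")[150:270,130:290],(800,600),interpolation=cv2.INTER_CUBIC))
```

```text
True
down 9.01 stand xy mm [-245.    -0.     9.8] F [-0.4  0.2  5.2] grip 0.261 30.0
```

View pics/t2.png

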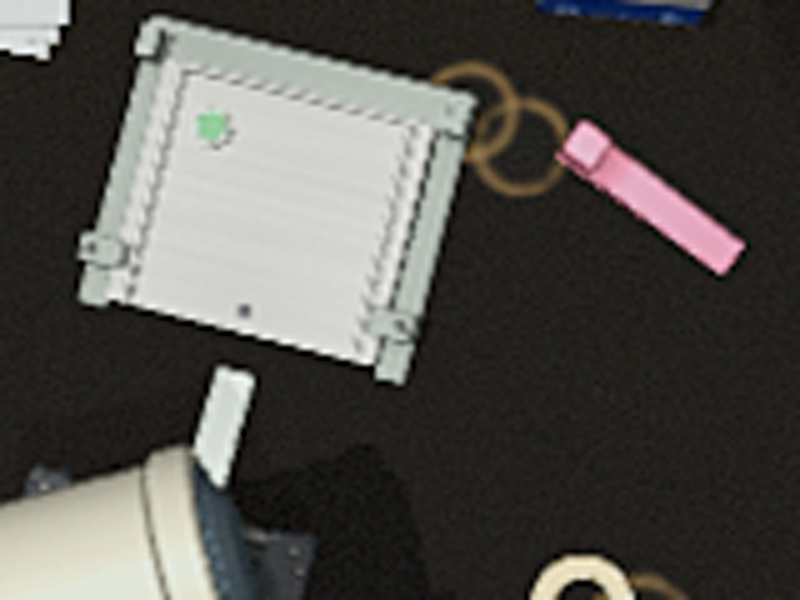

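View pics/s2.png

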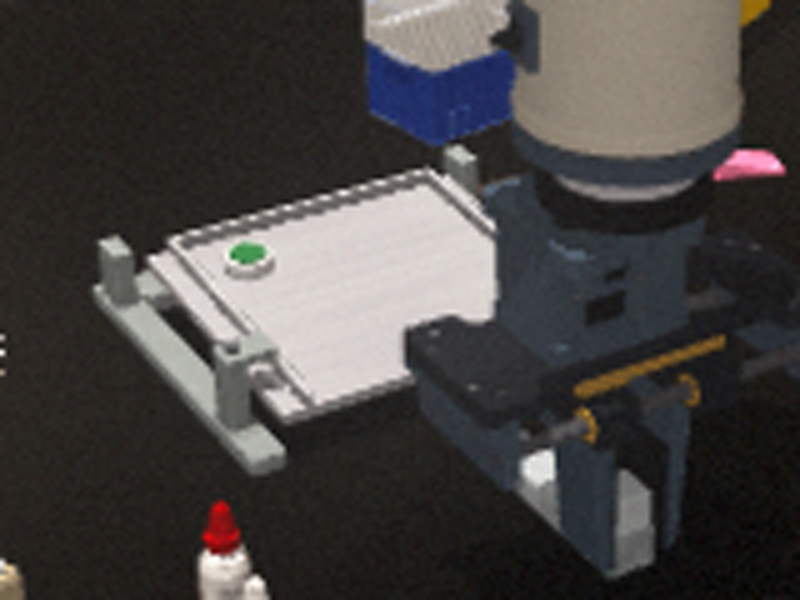

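The wedge lies on the bench with its tip at (235,372) in the top crop, in line with the foot screw at (245,311). The plate is still sunk. I'll relieve the downward press, then push in feeling for force.

Run:
```python
from h import *
z=ctrl.current_tool_pos()[2]
ctrl.move_l(st(-.245,0,z+.0004),vel=.01);rep("relieved")
z=ctrl.current_tool_pos()[2]
ax=np.r_[(st(1,0,0)-st(0,0,0))[:2],0]
print(ctrl.move_l(st(-.205,0,z),vel=.04,contact_N=5));rep("approach")
x=-.205;last=0
while x<-.150:
    x+=.003;ctrl.move_l(st(x,0,z),vel=.02)
    F=np.array(ctrl.current_contact_force());fx=F@ax
    rep()
    if fx<-7 or abs(F[2])>8: break
```

```text
relieved 9.36 stand xy mm [-2.451e+02 -1.000e-01  1.000e+01] F [ 0.7  0.  -1.8] grip 0.259 30.0
False
approach 10.51 stand xy mm [-2.053e+02 -1.000e-01  1.000e+01] F [-0.5  0.4 -0.9] grip 0.261 30.0
 10.81 stand xy mm [-2.019e+02  1.000e-01  1.010e+01] F [-0.6  0.1 -1.3] grip 0.26 30.0
 11.11 stand xy mm [-198.8    0.    10. ] F [ 0.5 -1.  -1.2] grip 0.26 30.0
 11.41 stand xy mm [-195.8    0.    10. ] F [-0.8  0.  -1.8] grip 0.266 30.0
 11.71 stand xy mm [-192.9    0.    10. ] F [ 1.   0.4 -1.4] grip 0.258 30.0
 12.01 stand xy mm [-189.8    0.    10. ] F [-0.1 -1.  -1.1] grip 0.266 30.0
 12.31 stand xy mm [-186.8    0.    10. ] F [-0.  -0.3 -1.1] grip 0.254 30.0
 12.61 stand xy mm [-183.8    0.    10. ] F [ 0.2 -0.6 -1.4] grip 0.26 30.0
 12.91 stand xy mm [-180.9    0.    10. ] F [ 0.1  0.3 -1.9] grip 0.262 30.0
 13.21 stand xy mm [-177.8    0.    10. ] F [-0.2  0.9 -0.9] grip 0.266 30.0
 13.51 stand xy mm [-1.75e+02 -1.00e-01  1.00e+01] F [-0.2 -0.8 -2.2] grip 0.263 30.0
 13.81 stand xy mm [-1.72e+02 -1.00e-01  1.00e+01] F [-1.7 -0.9 -1.9] grip 0.261 30.0
 14.11 stand xy mm [-168.7    0.    10. ] F [-0.8 -0.7 -4.2] grip 0.261 30.0
 14.41 stand xy mm [-1.656e+02  1.000e-01  1.000e+01] F [-1.  -0.6 -4.9] grip 0.262 30.0
 14.71 stand xy mm [-1.627e+02  1.000e-01  1.000e+01] F [-1.2 -0.  -4.2] grip 0.267 30.0
 15.01 stand xy mm [-159.7    0.    10. ] F [ 0.2 -0.2 -3.4] grip 0.267 30.0
 15.31 stand xy mm [-156.7    0.    10.1] F [-0.2 -0.7 -4.1] grip 0.265 30.0
 15.61 stand xy mm [-153.7    0.    10. ] F [ 0.2 -0.4 -4.2] grip 0.265 30.0
 15.91 stand xy mm [-150.7    0.    10. ] F [-0.9 -0.4 -4.7] grip 0.262 30.0
 16.21 stand xy mm [-147.7    0.    10.1] F [-0.3  0.2 -3.8] grip 0.261 30.0
```

The foot is riding on the wedge, but the gripper is carrying some of the load (Fz about -4 N). I'll regrip so the wedge lies flat, then push on.

Run:
```python
from h import *
ctrl.command_gripper(.5);ctrl.sleep(.3);rep("open")
ctrl.command_gripper(0);ctrl.sleep(.2);rep("regrip")
z=.0101
ax=np.r_[(st(1,0,0)-st(0,0,0))[:2],0]
def f():
    a=[]
    for _ in range(8): a.append(ctrl.current_contact_force());ctrl.sleep(.02)
    return np.mean(a,0)
x=-.148
f0=f();print(f0@ax,f0[2])
while x<-.100:
    F=f();fx=F@ax;print(round(x*1e3,1),round(fx,1),round(F[2],1),end=" | ")
    if fx<-7 or abs(F[2])>7: break
    x+=.001 if fx>-4 else .0005
    ctrl.move_l(st(x,0,z),vel=.01)
rep()
```

```text
open 17.04 stand xy mm [-148.    0.   10.] F [ 0.4 -0.1  0.4] grip 0.498 0.0
regrip 17.7 stand xy mm [-148.    0.   10.] F [0.1 0.5 0.6] grip 0.262 30.0
0.018148357708959388 0.22518111345060182
-148.0 -0.2 -0.1 | -147.0 -5.1 3.1 | -146.5 -6.1 3.6 | -146.0 -5.8 3.8 | -145.5 -6.1 3.9 | -145.0 -6.4 4.1 | -144.5 -5.8 4.0 | -144.0 -6.7 4.0 | -143.5 -6.2 4.4 | -143.0 -6.3 4.1 | -142.5 -6.0 4.0 | -142.0 -6.3 4.2 | -141.5 -6.5 4.2 | -141.0 -6.3 3.8 | -140.5 -6.2 4.0 | -140.0 -6.2 4.2 | -139.5 -6.4 4.1 | -139.0 -6.5 4.0 | -138.5 -6.0 4.1 | -138.0 -6.0 4.1 | -137.5 -6.2 4.0 | -137.0 -6.7 4.0 | -136.5 -6.2 4.3 | -136.0 -6.3 4.2 | -135.5 -6.4 4.3 | -135.0 -6.1 4.3 | -134.5 -6.1 4.3 | -134.0 -6.2 4.3 | -133.5 -6.1 4.0 | -133.0 -6.4 4.2 | -132.5 -5.8 4.0 | -132.0 -6.0 4.3 | -131.5 -6.6 4.2 | -131.0 -6.0 4.0 | -130.5 -5.9 4.1 | -130.0 -6.3 4.3 | -129.5 -6.3 3.9 | -129.0 -6.2 4.2 | -128.5 -8.5 5.8 |  32.53 stand xy mm [-129.6   -0.2   10. ] F [-7.7 -0.2  4.7] grip 0.261 30.0
```

The stops were met at about -129 mm. Now fine steps up to about 12 N.

Run:
```python
from h import *
z=.0101;x=-.1285
ax=np.r_[(st(1,0,0)-st(0,0,0))[:2],0]
def f():
    a=[]
    for _ in range(8): a.append(ctrl.current_contact_force());ctrl.sleep(.02)
    return np.mean(a,0)
while x<-.120:
    F=f();fx=F@ax;print(round(x*1e3,2),round(fx,1),round(F[2],1),end=" | ")
    if fx<-11.7: break
    x+=.0004
    ctrl.move_l(st(x,0,z),vel=.01)
rep()
```

```text
-128.5 -8.0 5.6 | -128.1 -10.5 7.5 | -127.7 -11.6 8.7 | -127.3 -13.2 9.9 |  33.82 stand xy mm [-129.3   -0.3   10. ] F [-13.2   1.9  10.4] grip 0.26 30.0
```

The push is 13 N, but about 10 N of downward press adds bench friction. I'll ease that while keeping Fz positive, then bring the push back to 12 N.

Run:
```python
from h import *
import cv2
z=.0101;x=-.1273
ax=np.r_[(st(1,0,0)-st(0,0,0))[:2],0]
def f():
    a=[]
    for _ in range(8): a.append(ctrl.current_contact_force());ctrl.sleep(.02)
    return np.mean(a,0)
for _ in range(14):
    F=f();fx=F@ax;print(round(x*1e3,2),round(z*1e3,2),round(fx,1),round(F[2],1),end=" | ")
    if F[2]>5: z+=.0001
    elif fx<-11.8: break
    else: x+=.0002
    ctrl.move_l(st(x,0,z),vel=.01)
rep()
ctrl.command_gripper(.55);ctrl.sleep(.3);rep("open")
p=np.array(ctrl.current_tool_pos());p[2]+=.1
ctrl.move_l(p,vel=.1)
ctrl.move_l(st(-.26,-.05,.25),vel=.25);ctrl.goto([.3,-.3,.3],R(YS,0));rep("away")
cv2.imwrite("pics/s3.png",cv2.resize(ctrl.read_camera("scene")[150:270,130:290],(800,600),interpolation=cv2.INTER_CUBIC))
```

```text
-127.3 10.1 -13.0 10.0 | -127.3 10.2 -12.4 8.1 | -127.3 10.3 -12.1 6.1 | -127.3 10.4 -12.0 4.0 |  35.1 stand xy mm [-129.3   -0.3   10. ] F [-11.7   1.5   3.7] grip 0.265 30.0
open 35.99 stand xy mm [-127.3    0.    10.4] F [ 0.2 -0.7 -0.7] grip 0.549 0.0
away 39.74 stand xy mm [-259.6 -495.6  299.8] F [-0.1  0.6  0.5] grip 0.548 0.0
```

View pics/s3.png

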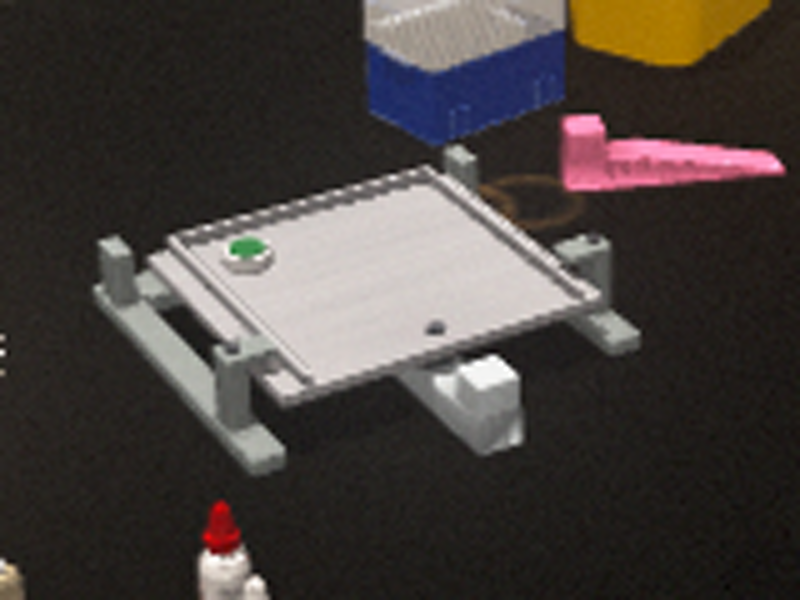

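The wedge sits under the foot, with its tab at (490,385). The plate's front corner has risen from about y=420 to y=400 in the crop and now meets the post hooks. The gripper is clear of everything, so I'll hand in.

```bash
python3 -c "
from bench import ctrl
print(ctrl.sign_off())"
```

```text
the job is handed in; nothing more can be done
None
```

I pushed the wedge in under the foot to about 12 N, until the plate sat against its stops, then let go and handed the job in at about 40 s. The simulator returned no verdict, and I judged "level" from the push force and the last picture.

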